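# Gauge the fired clay sleeves and sort them

## Robot

A 7-joint arm with a two-finger parallel gripper is mounted at the origin on the work surface. World frame = base frame: x ahead of the robot, y to its left, z up, the work surface at z = 0. Lengths are in mm, angles in rad, forces in N, time in s.
With the tool pointing down it reaches from about 400 to 875 mm from the base axis. Payload 4.4 kg.
Tool frame: the origin (TCP) lies where the fingers leave the gripper's body, on its centre line; the fingertips stand 73 mm ahead of it and the grasp point (between the pads) lies 54 mm ahead of it; z points along the fingers, y is the line along which they close (so a half turn about z gives the same grasp; the last joint's range is limited). The gripper opens to 85 mm and grips with 20 to 120 N. Pads are 22 mm wide; open, the fingers measure 114 mm over their backs; the gripper's body (76 mm by 85 mm) begins 54 mm behind the grasp point. The pads swing forward as they close: fully open they stand 13 mm farther back than shut.
Start: joints at [-1.197, 0.628, 0.038, 1.517, -0.027, 0.996, -0.02], TCP at [276.724, 588.167, 303.913] pointing down, gripper open.
Joint ranges: [-3.06, 3.06], [-0.37, 2.12], [-1.25, 1.32], [0.18, 2.47], [-1.1, 4.24], [0.23, 1.98], [-2.94, 2.94]. Speed limits (rad/s): [2.57, 2.57, 3.14, 3.14, 3.14, 3.14, 3.14].

## Interface

Orientations are given as [roll, pitch, yaw] about the fixed x, y, z axes, in that order (R = Rz(yaw) Ry(pitch) Rx(roll)).
In Python, from cell import ctrl gives the robot as it stands.
- The arm moves only by the tool send_rows, never from a script. Its argument "rows" is a list that holds one entry, the list of rows, each a list of 6 numbers: the shift along the tool's x, y, z in cm, then the turn, a rotation vector about the tool's x, y, z in rad. In form: [[[tx, ty, tz, wx, wy, wz], ...]]. A call has 1 to 10 rows; each row is the pose to reach, as a shift and turn from the pose commanded when the call began, along the tool's axes at that moment; what a row does not reach only later rows make up. A row lasts 1/10 s, in which the tool goes at most 50 mm and 8.59 degrees, less where a joint would pass 70% of its speed; a pose out of reach is approached as far as the arm can. A call with a gripper value outside its range is refused whole. "grip" is the closure in counts, from 0 (fully open) to 255 (shut), set as the call begins (left out, the last holds). The fingers move at their own pace and stop on an object; the grip force is fixed at half the most. Time passes only in rows, so rows that repeat a pose let the fingers close. It gives the time, the measured TCP pose, the force, the opening and the grip force at its end, in the units of the state.
- ctrl.read_state(): the state, without advancing time (a new reading comes with each control period).
- ctrl.get_image(name): name is "side" or "top"; returns a dict with "pixels" (400x640x3 uint8, red, green, blue), "fx", "fy", "cx", "cy" (pixels), "extrinsics" (4x4, takes a point from camera to world coordinates). Camera axes: x right, y up, looking along -z (the intrinsics and any distortion apply to the point x, -y, -z); pixel columns grow to the right and rows downward; lengths in mm; the calibration is good to about 2 mm. A picture is of the moment at which its call begins. There is no depth.
- ctrl.finish_job(): hands the job in; it is judged then, once.
The state is a dict: "clock": time; "qpos": joint angles; "qd": joint speeds; "tau": joint torques, N m; "eef_pos": TCP position; "tool_rot": TCP orientation; "force": force on the tool from outside, world axes, zero at the start; "torque": the same for the moment, N m; "width": finger opening in mm; "gripper_force": force on a finger pad.
Only numpy, scipy, OpenCV 4.12 (cv2) and the standard library are available. Lean on these libraries where they do the work, as an engineer would, in place of code of your own. Each camera call takes 0.05 s, during which the arm holds its last target. There are 200 camera calls.

## Task

Two straight clay sleeves have come from the kiln to be checked on the steel gauge pin: one has a bore wide enough to pass over the pin, the other has fired too narrow. Slide the one that fits all the way down the pin until it sits flat on the pin's base and leave it there, and stand the narrow one upright in the empty shallow white tray. They are ceramic, so set them down rather than dropping them.

Things in the scene. Friction and masses are not known exactly. Their poses are not given: they have to be found in the camera images.
- sleeve_wide_center (a point): centre (half-way up, on the axis) of the sleeve that fits: a straight bare-clay tube standing upright, 50 mm outside diameter, 40 mm high, open through bore 32 mm, wall 9 mm. z along its axis, up. About 0.1 kg, loose
- sleeve_narrow_center (a point): centre (half-way up, on the axis) of the sleeve that is too narrow: the same clay and the same outside (50 mm diameter, 40 mm high, standing upright), but a small through bore of 16 mm, wall 17 mm. z along its axis, up. About 0.15 kg, loose
- gauge_seat (a point): point on the axis of the gauge pin at the top face of its base, where a sleeve that fits comes to rest. Fixed, upright. Base: dark steel disc 84 mm in diameter, 14 mm thick. Pin: bright steel, 24 mm in diameter for 28 mm above the base, then a cone that narrows to 8 mm at the tip, 50 mm above the base's top face. z up
- tray_in (a point): centre of the inner floor (4 mm above the table) of the empty, undivided, shallow open white tray, fixed: outside 180 mm along its x, 160 mm along its y, 22 mm high, walls 4 mm. z up
Mind the look-alikes: they are no part of the job. What is shaped like the part that bears sleeve_wide_center but green or red is not meant.

How it is judged:
By the outcome, as a careful person would: the job done as asked, in the order asked, and still so for the second after the job is handed in, with the robot touching nothing.
It also fails if it takes over 56 s, if anything falls off the work surface, if the arm or the gripper's body presses on something with over 40 N, if the wrist force passes 120 N, or if a joint passes its speed limit or range.

## Working session

There is one attempt and no reset: what is moved stays moved. The work goes in short steps, Python scripts to look and compute and a tool call to move; the robot and the scene stay as the last step left them, time stands still between calls to the robot, and variables do not carry over. Pictures are saved under pics/ and viewed, at most 10 in all, crops included, and the job is handed in when it is done.

Besides the shell and the picture viewer there is one more tool, called after "Request:" by a JSON object that holds its "api" and its "payload". send_rows: Moves the arm, as the interface text tells. Its arguments: {"type":"object","properties":{"rows":{"type":"array","items":{"type":"array","items":{"type":"array","items":{"type":"number"}}}},"grip":{"type":"number"}},"required":["rows"]}

```bash
mkdir -p pics; python3 - <<'E'
from cell import ctrl
import cv2,numpy as np
print({k:np.round(v,3).tolist() for k,v in ctrl.read_state().items()})
for n in("top","side"):
    d=ctrl.get_image(n); cv2.imwrite(f"pics/{n}0.png",d["pixels"][:,:,::-1])
    print(n,d.keys(),d["fx"],d["fy"],d["cx"],d["cy"],np.round(d["extrinsics"],4).tolist(),[d[k] for k in d if k.startswith('dist')])
E
```

```text
{'clock': 0.0, 'qpos': [-1.197, 0.629, 0.038, 1.518, -0.027, 0.996, -0.02], 'qd': [0.001, 0.0, 0.0, 0.0, -0.002, -0.0, -0.001], 'tau': [0.0, -56.341, 1.226, -19.345, 0.011, 0.01, 0.0], 'eef_pos': [276.513, 587.722, 302.998], 'tool_rot': [-3.14, 0.0, 2.702], 'force': [0.207, 0.453, 0.413], 'torque': [-0.03, 0.004, 0.041], 'gripper_force': 0.0, 'width': 85.597}
top dict_keys(['pixels', 'fx', 'fy', 'cx', 'cy', 'extrinsics']) 480.58059700591053 480.58059700591053 318.6996754531594 207.53659148117222 [[-0.0017, 0.9731, -0.2302, 248.0185], [-1.0, -0.003, -0.0053, 24.9075], [-0.0059, 0.2302, 0.9731, 1178.2226], [0.0, 0.0, 0.0, 1.0]] []
side dict_keys(['pixels', 'fx', 'fy', 'cx', 'cy', 'extrinsics']) 379.6719619377187 379.6719619377187 322.8389869967495 200.7907837417754 [[0.8648, 0.344, -0.3659, 161.4966], [-0.502, 0.5726, -0.6481, -537.319], [-0.0134, 0.7442, 0.6679, 641.5024], [0.0, 0.0, 0.0, 1.0]] []
```

View pics/top0.png

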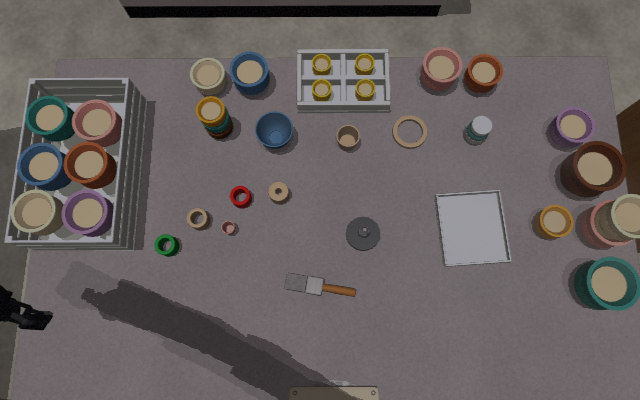

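View pics/side0.png

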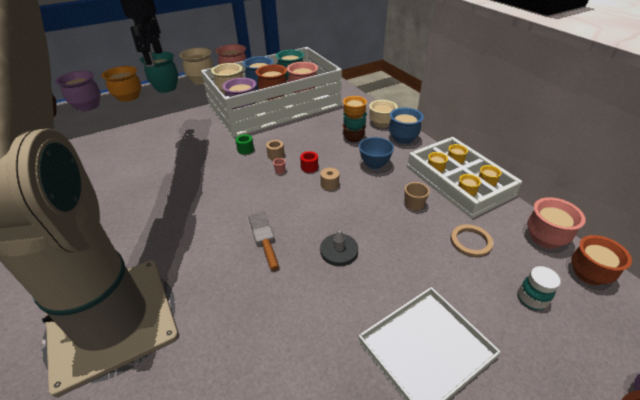

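The top view shows the wide sleeve near (198,218), the narrow one near (278,193), the gauge at (363,233) and the tray at (473,228). The side view has them at (275,149), (330,179), (339,247) and (429,350). I'll zoom in next.

```bash
cat > h.py <<'E'
import numpy as np,cv2
from cell import ctrl
def cam(n):
    d=ctrl.get_image(n); d["E"]=np.array(d["extrinsics"]); return d
def proj(d,P):
    P=np.atleast_2d(P); c=(P-d["E"][:3,3])@d["E"][:3,:3]
    return np.c_[d["cx"]+d["fx"]*c[:,0]/-c[:,2], d["cy"]-d["fy"]*c[:,1]/-c[:,2]]
def ray(d,u,v,z):
    r=d["E"][:3,:3]@np.array([(u-d["cx"])/d["fx"],-(v-d["cy"])/d["fy"],-1]); o=d["E"][:3,3]
    return o+r*(z-o[2])/r[2]
def crop(d,u,v,s=30,k=8):
    u,v=int(u),int(v); return cv2.resize(d["pixels"][v-s:v+s,u-s:u+s,::-1],None,fx=k,fy=k,interpolation=cv2.INTER_NEAREST)
def circ(c,r,z,n=48):
    a=np.linspace(0,2*np.pi,n); return np.c_[c[0]+r*np.cos(a),c[1]+r*np.sin(a),0*a+z]
def draw(img,d,P,u,v,s,k,col):
    p=(proj(d,P)-[int(u)-s,int(v)-s]+.5)*k; cv2.polylines(img,[np.int32(p)],False,col,1)
E
python3 - <<'E'
from h import *
T=cam("top");S=cam("side")
w=ray(T,198,218,20);n=ray(T,278,193,20);g=ray(T,363,233,14);t=ray(T,473,228,11)
print(w,n,g,t)
rows=[]
for D in(T,S):
    r=[]
    for c,kind in((w,'s'),(n,'n'),(g,'g')):
        u,v=proj(D,[c[0],c[1],20])[0]; im=crop(D,u,v,20,13)[:260,:260]
        L=[(25,40),(25,0),(16 if kind=='s' else 8,40)] if kind!='g' else [(42,14),(42,0),(4,64),(12,42)]
        for R,z in L: draw(im,D,circ(c,R,z),u,v,20,13,(255,255,0))
        r.append(im)
    rows.append(np.hstack(r))
cv2.imwrite("pics/z0.png",np.vstack(rows))
E
```

```text
[496.42897265 329.15189448  20.        ] [559.62828206 132.76968991  20.        ] [458.81081914 -77.45785175  14.        ] [ 471.10742914 -349.14705817   11.        ]
```

View pics/z0.png

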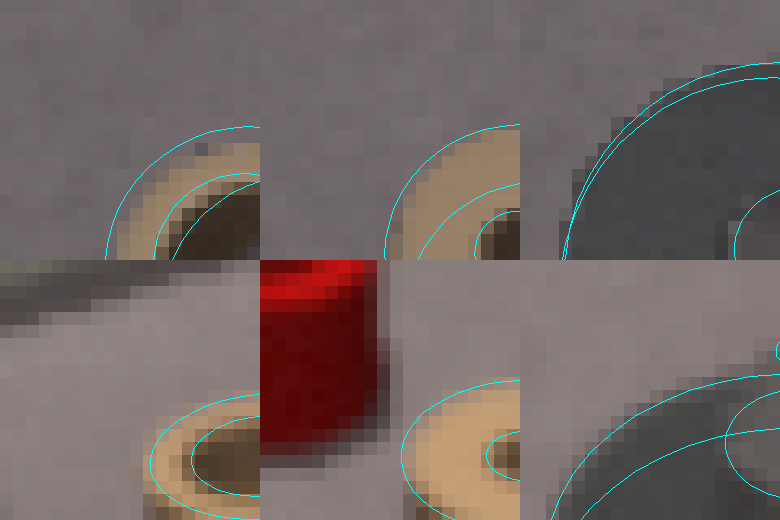

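```bash
cat > fit.py <<'E'
from h import *
from scipy.optimize import least_squares
def mask(D,kind,u,v,s):
    p=D["pixels"].astype(int); 
    if kind=='s': m=(p[...,0]-p[...,2]>22)&(p[...,0]-p[...,1]<p[...,1]-p[...,2]+25)
    elif kind=='t': m=p.min(2)>140
    else: m=(p[...,0]<=p[...,2]+2)&(p[...,0]<100)
    m=m.astype(np.uint8)
    if kind=='g': m=cv2.morphologyEx(m,cv2.MORPH_OPEN,np.ones((3,3),np.uint8))
    cs,_=cv2.findContours(m,cv2.RETR_EXTERNAL,cv2.CHAIN_APPROX_NONE)
    cs=[c for c in cs if abs(cv2.pointPolygonTest(c,(float(u),float(v)),True))<s or cv2.pointPolygonTest(c,(float(u),float(v)),False)>0]
    return cv2.convexHull(max(cs,key=cv2.contourArea))
def cen(h):
    M=cv2.moments(h.astype(np.float32)); return np.array([M["m10"]/M["m00"],M["m01"]/M["m00"]]),M["m00"]
def hull(D,c,L): return cv2.convexHull(np.vstack([proj(D,circ(c,R,z)) for R,z in L]).astype(np.float32))
def fit(Ds,c0,kind,L):
    obs=[cen(mask(D,kind,*proj(D,[c0[0],c0[1],20])[0],8)) for D in Ds]
    f=lambda c,ii=range(len(Ds)):np.concatenate([cen(hull(Ds[i],c,L))[0]-obs[i][0] for i in ii])
    out=[np.round(least_squares(f,c0[:2],diff_step=1e-3,kwargs=dict(ii=ii)).x,1) for ii in([[i] for i in range(len(Ds))]+[range(len(Ds))])]
    print(kind,*out,"areas",[(o[1],round(cen(hull(D,out[-1],L))[1])) for o,D in zip(obs,Ds)])
    return out[-1]
E
python3 - <<'E'
from fit import *
T=cam("top");S=cam("side");Ds=[T,S]
tube=[(25,0),(25,40)]
o={}
o['w']=w=fit(Ds,(496,329),'s',tube); o['n']=n=fit(Ds,(559,132),'s',tube)
o['g']=g=fit(Ds,(459,-77),'g',[(42,0),(42,14)])
h=mask(T,'t',473,228,8)
r=cv2.minAreaRect(np.array([ray(T,*q[0],22)[:2] for q in h],np.float32));print('tray top',r)
h=mask(S,'t',429,350,8)
r=cv2.minAreaRect(np.array([ray(S,*q[0],22)[:2] for q in h],np.float32));print('tray side',r)
rows=[]
for D in(T,S):
    r=[]
    for c,L in((w,tube+[(16,40)]),(n,tube+[(8,40)]),(g,[(42,14),(42,0),(4,64),(12,42)])):
        u,v=proj(D,[c[0],c[1],20])[0]; im=crop(D,u,v,20,6)
        for R,z in L: draw(im,D,circ(c,R,z),u,v,20,6,(255,255,0))
        r.append(im)
    rows.append(np.hstack(r))
cv2.imwrite("pics/z1.png",np.vstack(rows))
E
```

```text
s [496.6 331.7] [495.8 333.9] [496.1 332.2] areas [(314.0, 424), (303.5, 333)]
s [563.6 132.5] [561.8 134.2] [562.7 133.2] areas [(300.0, 392), (375.0, 405)]
g [459.9 -76.7] [459.8 -76.4] [459.8 -76.6] areas [(868.5, 930), (877.5, 1043)]
tray top ((468.8623962402344, -340.1733093261719), (172.56884765625, 148.02134704589844), 3.8867814540863037)
tray side ((472.65814208984375, -344.4501647949219), (181.2098388671875, 160.78500366210938), 3.8528079986572266)
```

View pics/z1.png

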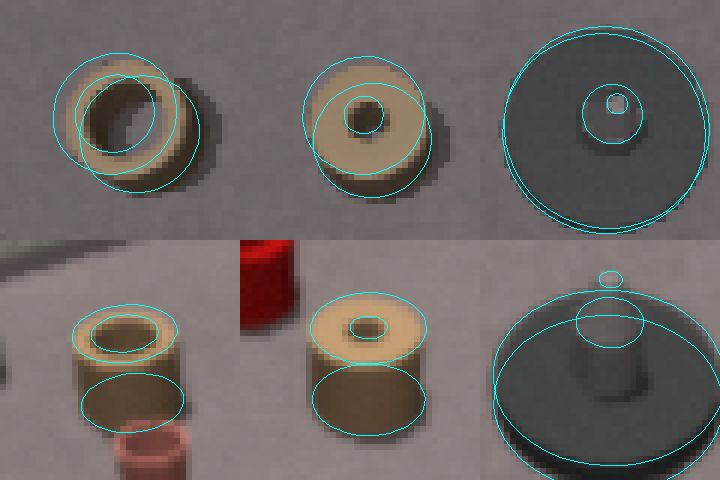

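```bash
sed -i "s/if kind=='s': m=.*/if kind=='s': m=(p[...,0]>1.2*p[...,2])\&(p[...,0]<1.45*p[...,1])/" fit.py
cat > look.py <<'E'
from fit import *
def look(items,out,s=20,k=6):
    Ds=[cam("top"),cam("side")];rows=[]
    for D in Ds:
        r=[]
        for c,L in items:
            u,v=proj(D,[c[0],c[1],20])[0]; im=crop(D,u,v,s,k)
            for R,z in L: draw(im,D,circ(c,R,z),u,v,s,k,(255,255,0))
            r.append(im)
        rows.append(np.hstack(r))
    cv2.imwrite(out,np.vstack(rows))
E
python3 - <<'E'
from look import *
T=cam("top");S=cam("side");Ds=[T,S]
tube=[(25,0),(25,40)]
w=fit(Ds,(496,326),'s',tube); n=fit(Ds,(562,130),'s',tube)
look([(w,tube+[(16,40)]),(n,tube+[(8,40)])],"pics/z2.png")
st=ctrl.read_state();print(st['eef_pos'],st['tool_rot'])
E
```

```text
s [494.1 327.9] [485.9 301.4] [492.8 322.5] areas [(394.5, 422), (521.0, 337)]
s [560.4 131.5] [561.1 132.6] [560.6 131.8] areas [(357.0, 392), (396.5, 406)]
[276.70302924 588.14732296 303.89183232] [-3.14153925e+00 -3.66756634e-05  2.70180413e+00]
```

View pics/z2.png

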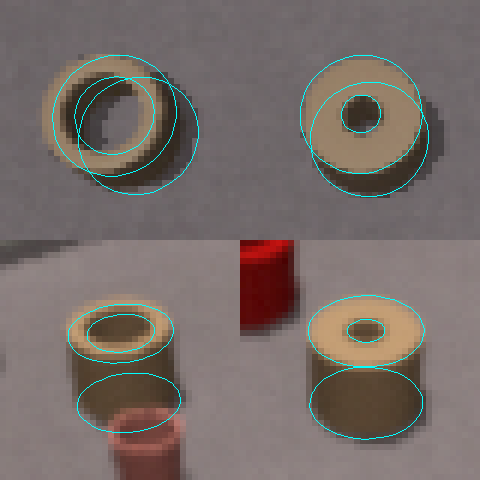

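The narrow overlay fits well at (560.6, 131.8). For the wide sleeve I'll use the top view only, (494.1, 327.9), because a pink pot contaminates its side mask. I'll move above it with the closing axis along world x.

Request:
{"api": "send_rows", "payload": {"rows": [[[-30.75, -14.3, 0, 0, 0, 1.131], [-30.75, -14.3, 0, 0, 0, 1.131], [-30.75, -14.3, 0, 0, 0, 1.131], [-30.75, -14.3, 0, 0, 0, 1.131], [-30.75, -14.3, 0, 0, 0, 1.131], [-30.75, -14.3, 0, 0, 0, 1.131], [-30.75, -14.3, 6, 0, 0, 1.131], [-30.75, -14.3, 12, 0, 0, 1.131], [-30.75, -14.3, 14, 0, 0, 1.131], [-30.75, -14.3, 14, 0, 0, 1.131]]], "grip": 0}}

```text
clock: 1.5
eef_pos: [490.8, 325.0, 157.8]
tool_rot: [-3.131, 0.008, 1.57]
force: [-1.7, -0.2, 0.0]
width: 85.7
gripper_force: 0.0
```

Request:
{"api": "send_rows", "payload": {"rows": [[[0, 0, 0, 0, 0, 0], [0, 0, 0, 0, 0, 0], [0, 0, 0, 0, 0, 0], [0, 0, 0, 0, 0, 0]]]}}

```text
clock: 1.9
eef_pos: [494.7, 328.9, 166.2]
tool_rot: [3.139, -0.003, 1.572]
force: [0.6, 0.6, 0.2]
width: 85.5
gripper_force: 0.0
```

```bash
python3 - <<'E'
from look import *
tube=[(25,0),(25,40),(16,40)]
look([((494.1,327.9),tube)],"pics/z3.png",30,9)
print(ctrl.read_state()['eef_pos'])
E
```

```text
[494.3893423  328.4604647  165.34763887]
```

View pics/z3.png

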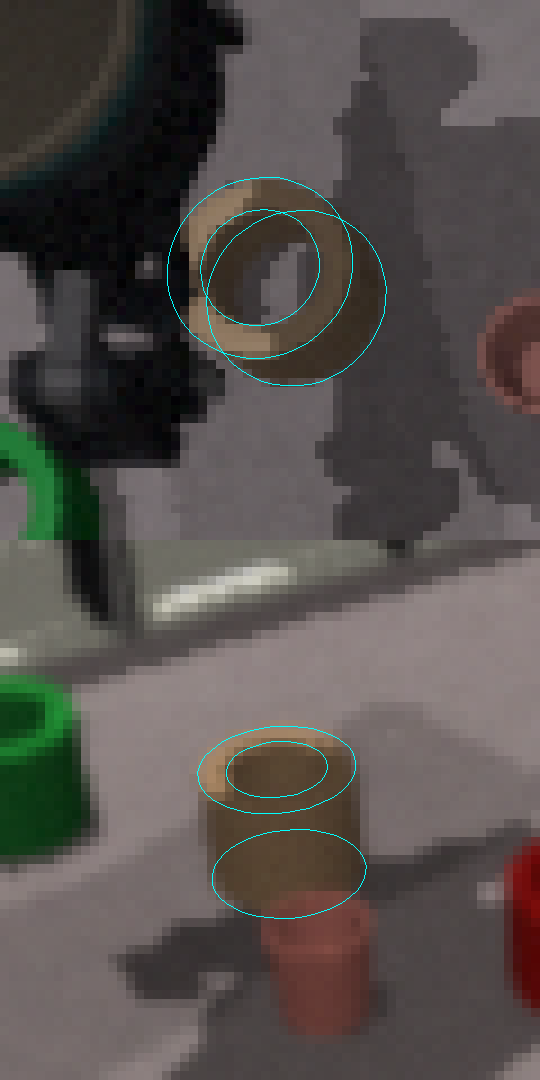

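The overlay matches the wide sleeve in both views: rim at (260,267) in the top crop, (277,770) in the side crop. I'll descend and grip.

Request:
{"api": "send_rows", "payload": {"rows": [[[0, 0, 3, 0, 0, 0], [0, 0, 5, 0, 0, 0], [0, 0, 6.5, 0, 0, 0], [0, 0, 7.5, 0, 0, 0], [0, 0, 8.2, 0, 0, 0], [0, 0, 8.2, 0, 0, 0], [0, 0, 8.2, 0, 0, 0], [0, 0, 8.2, 0, 0, 0]]]}}

```text
clock: 2.8
eef_pos: [494.5, 328.1, 82.6]
tool_rot: [3.14, -0.001, 1.571]
force: [-0.6, 0.3, -0.3]
width: 85.4
gripper_force: 0.0
```

Request:
{"api": "send_rows", "payload": {"rows": [[[0, 0, 0, 0, 0, 0], [0, 0, 0, 0, 0, 0], [0, 0, 0, 0, 0, 0], [0, 0, 0, 0, 0, 0], [0, 0, 0, 0, 0, 0], [0, 0, 0, 0, 0, 0], [0, 0, 0, 0, 0, 0], [0, 0, 0, 0, 0, 0]]], "grip": 255}}

```text
clock: 3.6
eef_pos: [494.3, 328.0, 82.7]
tool_rot: [3.141, -0.001, 1.571]
force: [-1.9, 0.0, 4.6]
width: 48.1
gripper_force: 61.9
```

Request:
{"api": "send_rows", "payload": {"rows": [[[0, 0, -1, 0, 0, 0], [0, 0, -4, 0, 0, 0], [0, 0, -8, 0, 0, 0], [0, 0, -11, 0, 0, 0], [0, 0, -11, 0, 0, 0]]]}}

```text
clock: 4.1
eef_pos: [496.3, 329.0, 196.7]
tool_rot: [3.134, -0.005, 1.571]
force: [0.9, 0.5, -0.7]
width: 48.3
gripper_force: 62.1
```

Request:
{"api": "send_rows", "payload": {"rows": [[[-3, -0.3, 0, 0, 0, 0], [-7, -0.6, 0, 0, 0, 0], [-12, -1, 0, 0, 0, 0], [-17, -1.5, 0, 0, 0, 0], [-22, -2, 0, 0, 0, 0], [-27, -2.4, 0, 0, 0, 0], [-32, -2.8, 0, 0, 0, 0], [-36, -3.1, 0, 0, 0, 0], [-39, -3.3, 0, 0, 0, 0], [-40.45, -3.45, 0, 0, 0, 0]]]}}

```text
clock: 5.1
eef_pos: [458.6, -80.2, 191.6]
tool_rot: [-3.141, 0.001, 1.566]
force: [0.5, 1.4, -0.9]
width: 48.4
gripper_force: 62.0
```

Request:
{"api": "send_rows", "payload": {"rows": [[[0, 0, 0, 0, 0, 0], [0, 0, 0, 0, 0, 0], [0, 0, 0, 0, 0, 0], [0, 0, 0, 0, 0, 0], [0, 0, 0, 0, 0, 0]]]}}

```text
clock: 5.6
eef_pos: [459.7, -75.6, 191.8]
tool_rot: [-3.141, -0.0, 1.573]
force: [-0.4, 1.0, -1.1]
width: 48.5
gripper_force: 62.0
```

```bash
python3 - <<'E'
from look import *
s=ctrl.read_state();e=s['eef_pos'];print(e,s['tool_rot'],s['width'],s['force'])
b=e[2]-82.7
look([((459.8,-76.6),[(42,14),(12,42),(4,64),(25,b),(25,b+40),(16,b)])],"pics/z4.png",36,7)
E
```

```text
[459.68500815 -75.55609083 191.83032638] [-3.14145555e+00 -3.12886771e-04  1.57281610e+00] 48.47530132244878 [-0.36447715  0.98050573 -1.12137555]
```

View pics/z4.png

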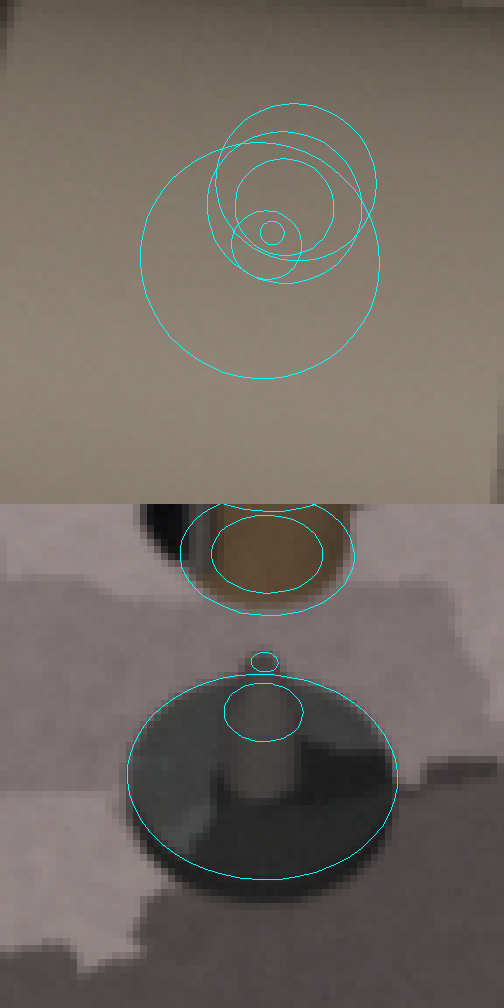

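The side crop shows the held sleeve hanging about 1 mm off the pin axis at (265,560), and the pin standing at (264,700). I'll lower it in stages and watch the force.

Request:
{"api": "send_rows", "payload": {"rows": [[[-0.1, 0, 1, 0, 0, 0], [-0.1, 0, 2.5, 0, 0, 0], [-0.1, 0, 4, 0, 0, 0], [-0.1, 0, 4.8, 0, 0, 0], [-0.1, 0, 5.3, 0, 0, 0], [-0.1, 0, 5.8, 0, 0, 0], [-0.1, 0, 6.2, 0, 0, 0], [-0.1, 0, 6.5, 0, 0, 0], [-0.1, 0, 6.5, 0, 0, 0]]]}}

```text
clock: 6.6
eef_pos: [459.6, -77.6, 126.7]
tool_rot: [-3.141, -0.0, 1.571]
force: [-0.7, -0.4, -1.8]
width: 48.1
gripper_force: 62.0
```

Request:
{"api": "send_rows", "payload": {"rows": [[[0, 0, 0.4, 0, 0, 0], [0, 0, 0.8, 0, 0, 0], [0, 0, 1.2, 0, 0, 0], [0, 0, 1.6, 0, 0, 0], [0, 0, 2.0, 0, 0, 0], [0, 0, 2.3, 0, 0, 0], [0, 0, 2.6, 0, 0, 0], [0, 0, 2.8, 0, 0, 0], [0, 0, 2.8, 0, 0, 0]]]}}

```text
clock: 7.5
eef_pos: [459.4, -77.6, 98.6]
tool_rot: [-3.141, 0.0, 1.571]
force: [-0.0, 0.0, -1.5]
width: 47.9
gripper_force: 62.0
```

Request:
{"api": "send_rows", "payload": {"rows": [[[0, 0, 0.05, 0, 0, 0], [0, 0, 0.1, 0, 0, 0], [0, 0, 0.15, 0, 0, 0], [0, 0, 0.2, 0, 0, 0], [0, 0, 0.2, 0, 0, 0]]]}}

```text
clock: 8.0
eef_pos: [459.5, -77.6, 96.9]
tool_rot: [-3.142, 0.0, 1.571]
force: [-0.5, -0.7, -0.6]
width: 48.2
gripper_force: 62.0
```

Request:
{"api": "send_rows", "payload": {"rows": [[[0, 0, 0.05, 0, 0, 0], [0, 0, 0.1, 0, 0, 0], [0, 0, 0.1, 0, 0, 0]]]}}

```text
clock: 8.3
eef_pos: [459.6, -77.7, 96.6]
tool_rot: [3.141, -0.0, 1.571]
force: [-1.5, 0.7, 7.9]
width: 48.6
gripper_force: 63.0
```

It has touched down on the base at 7.9 N, so I'll release.

Request:
{"api": "send_rows", "payload": {"rows": [[[0, 0, 0, 0, 0, 0], [0, 0, 0, 0, 0, 0], [0, 0, 0, 0, 0, 0], [0, 0, 0, 0, 0, 0], [0, 0, 0, 0, 0, 0], [0, 0, 0, 0, 0, 0], [0, 0, 0, 0, 0, 0]]], "grip": 0}}

```text
clock: 9.0
eef_pos: [459.5, -77.6, 95.8]
tool_rot: [-3.141, -0.0, 1.571]
force: [0.3, 0.3, 0.5]
width: 85.3
gripper_force: 0.0
```

Request:
{"api": "send_rows", "payload": {"rows": [[[0, 0, -0.5, 0, 0, 0], [0, 0, -2, 0, 0, 0], [0, 0, -5, 0, 0, 0], [0, 0, -8, 0, 0, 0], [0, 0, -8, 0, 0, 0]]]}}

```text
clock: 9.5
eef_pos: [461.3, -78.0, 179.1]
tool_rot: [3.135, 0.001, 1.571]
force: [0.6, -0.3, -0.4]
width: 85.3
gripper_force: 0.0
```

Request:
{"api": "send_rows", "payload": {"rows": [[[4, 2, 0, 0, 0, 0], [8, 4, 0, 0, 0, 0], [12, 6, 0, 0, 0, 0], [16, 8, 0, 0, 0, 0], [19, 9.3, 0, 0, 0, 0], [20.9, 10.1, 0, 0, 0, 0], [20.9, 10.1, 0, 0, 0, 0], [20.9, 10.1, 0, 0, 0, 0], [20.9, 10.1, 0, 0, 0, 0], [20.9, 10.1, 0, 0, 0, 0]]]}}

```text
clock: 10.5
eef_pos: [560.2, 129.5, 175.9]
tool_rot: [-3.141, 0.001, 1.568]
force: [-0.6, -0.0, -0.1]
width: 85.4
gripper_force: 0.0
```

```bash
python3 - <<'E'
from look import *
s=ctrl.read_state();print(s['eef_pos'],s['tool_rot'])
look([((459.8,-76.6),[(42,14),(25,14),(25,54),(4,64)]),((560.6,131.8),[(25,0),(25,40),(8,40)])],"pics/z5.png",24,8)
E
```

```text
[560.18760929 129.52464114 175.92582334] [-3.14097598e+00  7.11648725e-04  1.56817197e+00]
```

View pics/z5.png

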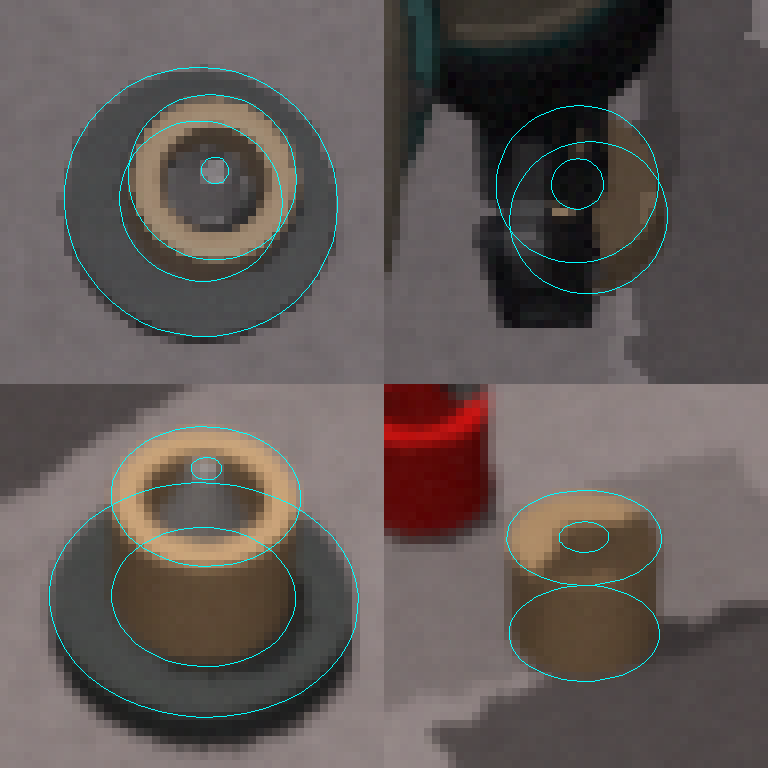

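The wide sleeve is seated: its rim matches the z = 54 circle at (212,178) and (205,497). The narrow sleeve matches its outline too. I'll grasp it now.

Request:
{"api": "send_rows", "payload": {"rows": [[[0.1, 0, 3, 0, 0, 0], [0.1, 0, 6, 0, 0, 0], [0.1, 0, 7.5, 0, 0, 0], [0.1, 0, 8.5, 0, 0, 0], [0.1, 0, 9.3, 0, 0, 0], [0.1, 0, 9.3, 0, 0, 0], [0.1, 0, 9.3, 0, 0, 0]]]}}

```text
clock: 11.3
eef_pos: [561.0, 132.3, 83.5]
tool_rot: [3.141, -0.0, 1.571]
force: [0.6, 0.7, -0.2]
width: 85.6
gripper_force: 0.0
```

Request:
{"api": "send_rows", "payload": {"rows": [[[0, 0, 0, 0, 0, 0], [0, 0, 0, 0, 0, 0], [0, 0, 0, 0, 0, 0], [0, 0, 0, 0, 0, 0], [0, 0, 0, 0, 0, 0], [0, 0, 0, 0, 0, 0], [0, 0, 0, 0, 0, 0], [0, 0, 0, 0, 0, 0]]], "grip": 255}}

```text
clock: 12.1
eef_pos: [560.8, 132.5, 84.0]
tool_rot: [3.141, -0.001, 1.571]
force: [-0.9, -0.6, 7.3]
width: 48.8
gripper_force: 61.4
```

Request:
{"api": "send_rows", "payload": {"rows": [[[0, 0, -1, 0, 0, 0], [0, 0, -4, 0, 0, 0], [0, 0, -8, 0, 0, 0], [0, 0, -12, 0, 0, 0], [0, 0, -14, 0, 0, 0], [0, 0, -14, 0, 0, 0]]]}}

```text
clock: 12.7
eef_pos: [562.3, 132.6, 226.6]
tool_rot: [3.135, -0.002, 1.571]
force: [-0.1, 0.2, -0.8]
width: 48.6
gripper_force: 62.4
```

Request:
{"api": "send_rows", "payload": {"rows": [[[-3, -0.6, 0, 0, 0, 0], [-7, -1.3, 0, 0, 0, 0], [-11.5, -2.1, 0, 0, 0, 0], [-16.3, -3, 0, 0, 0, 0], [-21, -3.9, 0, 0, 0, 0], [-25.8, -4.8, 0, 0, 0, 0], [-30.5, -5.7, 0, 0, 0, 0], [-35, -6.5, 0, 0, 0, 0], [-39.5, -7.4, 0, 0, 0, 0], [-43.5, -8.1, 0, 0, 0, 0]]]}}

```text
clock: 13.7
eef_pos: [477.9, -304.7, 221.9]
tool_rot: [-3.14, -0.001, 1.569]
force: [-0.0, -0.4, -0.6]
width: 48.6
gripper_force: 62.4
```

Request:
{"api": "send_rows", "payload": {"rows": [[[-2.5, -0.5, 0, 0, 0, 0], [-4.2, -0.8, 0, 0, 0, 0], [-4.2, -0.8, 4, 0, 0, 0], [-4.2, -0.8, 8, 0, 0, 0], [-4.2, -0.8, 10.5, 0, 0, 0], [-4.2, -0.8, 12, 0, 0, 0], [-4.2, -0.8, 12.6, 0, 0, 0], [-4.2, -0.8, 12.6, 0, 0, 0], [-4.2, -0.8, 12.6, 0, 0, 0]]]}}

```text
clock: 14.6
eef_pos: [472.1, -345.1, 97.9]
tool_rot: [3.14, 0.001, 1.571]
force: [0.5, 0.0, -1.1]
width: 48.7
gripper_force: 62.4
```

Request:
{"api": "send_rows", "payload": {"rows": [[[0, 0, 0.2, 0, 0, 0], [0, 0, 0.4, 0, 0, 0], [0, 0, 0.6, 0, 0, 0], [0, 0, 0.7, 0, 0, 0], [0, 0, 0.8, 0, 0, 0], [0, 0, 0.8, 0, 0, 0]]]}}

```text
clock: 15.2
eef_pos: [471.5, -344.6, 88.7]
tool_rot: [-3.141, -0.0, 1.571]
force: [0.3, -0.1, -1.5]
width: 48.7
gripper_force: 62.4
```

Request:
{"api": "send_rows", "payload": {"rows": [[[0, 0, 0.05, 0, 0, 0], [0, 0, 0.1, 0, 0, 0], [0, 0, 0.15, 0, 0, 0], [0, 0, 0.15, 0, 0, 0]]]}}

```text
clock: 15.6
eef_pos: [471.6, -344.7, 88.0]
tool_rot: [3.141, -0.0, 1.571]
force: [-0.4, 2.7, 4.6]
width: 48.5
gripper_force: 63.0
```

It's in contact with the tray floor. I'll release, retreat and check.

Request:
{"api": "send_rows", "payload": {"rows": [[[0, 0, 0, 0, 0, 0], [0, 0, 0, 0, 0, 0], [0, 0, 0, 0, 0, 0], [0, 0, 0, 0, 0, 0], [0, 0, 0, 0, 0, 0], [0, 0, 0, 0, 0, 0], [0, 0, 0, 0, 0, 0]]], "grip": 0}}

```text
clock: 16.3
eef_pos: [471.5, -344.7, 87.3]
tool_rot: [-3.142, -0.0, 1.571]
force: [0.3, -0.1, 0.1]
width: 85.0
gripper_force: 0.0
```

Request:
{"api": "send_rows", "payload": {"rows": [[[0, 0, -0.5, 0, 0, 0], [0, 0, -2, 0, 0, 0], [0, 0, -5, 0, 0, 0], [0, 0, -9, 0, 0, 0], [0, 0, -13, 0, 0, 0], [0, 0, -16, 0, 0, 0], [0, 0, -16, 0, 0, 0], [0, 0, -16, 0, 0, 0]]]}}

```text
clock: 17.1
eef_pos: [471.7, -344.7, 248.9]
tool_rot: [3.139, 0.001, 1.571]
force: [-0.2, -0.1, -0.3]
width: 85.5
gripper_force: 0.0
```

```bash
python3 - <<'E'
from look import *
s=ctrl.read_state();print(s['eef_pos'],s['width'],s['force'])
look([((459.8,-76.6),[(42,14),(25,54)]),((471.6,-344.7),[(25,4),(25,44)])],"pics/z6.png",24,8)
E
```

```text
[ 471.74611379 -344.6505753   248.94451165] 85.51811244511093 [-0.24235753 -0.10288724 -0.33668951]
```

View pics/z6.png

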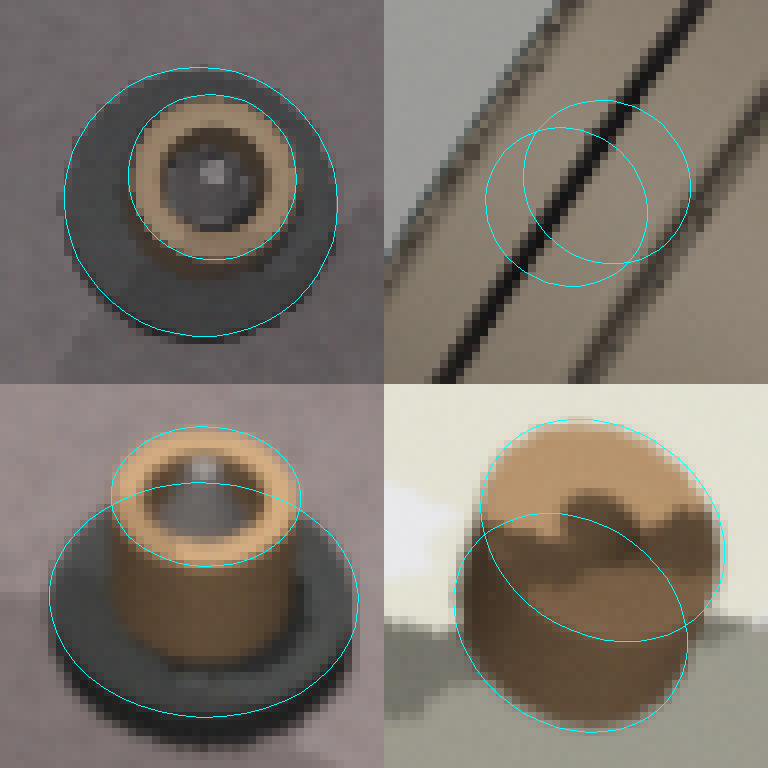

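The wide sleeve's rim at (205,497) matches the seated height. The narrow one stands upright in the tray, rim at (602,530), and the gripper is clear of both.

```bash
python3 -c "
from cell import ctrl
print(ctrl.finish_job())"
```

```text
the job is handed in; nothing more can be done
None
```

The job is handed in at about 17 s on the clock: the wide sleeve sits flat on the gauge pin's base, and the narrow one stands upright in the white tray.

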